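# Load the colour-keyed reagent troughs into the plate processor's tray

### The arm

A 7-joint arm with a two-finger parallel gripper is mounted at the origin on the work surface. World frame = base frame: x ahead of the robot, y to its left, z up, the work surface at z = 0. Lengths are in mm, angles in degrees, forces in N, time in s.
With the tool pointing down it reaches from about 425 to 800 mm from the base axis. Payload 8.3 kg.
Tool frame: the origin (TCP) lies on the centre line of the jaws, within the pads' length; the fingertips stand 19 mm ahead of it and the grasp point (between the pads) is the TCP; y points along the fingers, z is the direction in which the jaws open and shut, and the axes are right-handed (so a half turn about y gives the same grasp; the last joint's range is limited). The gripper opens to 85 mm and grips with 20 to 120 N. Pads are 22 mm wide; open, the fingers measure 114 mm over their backs; the gripper's body (76 mm by 85 mm) begins 54 mm behind the grasp point. The pads swing forward as they close: fully open they stand 13 mm farther back than shut.
Start: joints at [-68.348, 21.967, 0.94, 78.501, -0.361, 79.538, -2.664], TCP at [266.614, 565.262, 250.279] pointing down, gripper open.
Joint ranges: [-169.22, 169.22], [-14.56, 117.87], [-87.37, 89.26], [10.42, 133.3], [-82.24, 262.24], [0.94, 117.77], [-172.7, 172.7]. Speed limits (degrees/s): [136.94, 136.94, 172.46, 172.46, 180, 180, 180].

### API

Orientations are given as [roll, pitch, yaw] about the fixed x, y, z axes, in that order (R = Rz(yaw) Ry(pitch) Rx(roll)).
In Python, from rig import sensors, snapshot, get_calibration, job gives the robot as it stands.
- The arm moves only by the tool drive_tool, never from a script. Its argument "increments" is a list of rows, each an object of numbers: "tx", "ty", "tz": the shift along the world's x, y, z in m; "turn": the turn about the world's z in rad; "hand": the opening in per cent of the stroke, from 0 (shut) to 100 (fully open). A call has 1 to 20 rows; each row is the pose to reach, as a shift and turn from the pose measured when the call began; what a row does not reach only later rows make up. A row lasts 1/10 s, in which the tool goes at most 50 mm and 8.59 degrees, less where a joint would pass 70% of its speed; a pose out of reach is approached as far as the arm can. A call with a gripper value outside its range is refused whole. The fingers move at their own pace and stop on an object; "grip_force" is the grip in N (left out, the last holds). Time passes only in rows, so rows that repeat a pose let the fingers close. It gives the time, the measured TCP pose, the force and the opening at its end, in the units of the state.
- sensors.state(): the state, without advancing time (a new reading comes with each control period).
- snapshot(name): name is "scene" or "side" or "wrist"; returns the picture (400x640x3 uint8, red, green, blue); there is no depth.
- get_calibration(name): a dict with "mtx" (3x3 intrinsics, pixels), "pose" (4x4, takes a point from camera to world coordinates). Camera axes: x right, y down, z forward; pixel columns grow to the right and rows downward; lengths in mm; the calibration is good to about 2 mm. A picture is of the moment at which its call begins: read the wrist's pose just before it. get_calibration takes no time and is no camera call; for the wrist camera it gives the pose at the moment of the call.
- job.sign_off(): hands the job in, once; it reports no verdict.
The state is a dict: "t": time; "joints": joint angles; "joint_vel": joint speeds; "effort": joint torques, N m; "tool_pos": TCP position; "eef_rot": TCP orientation; "wrist_force": force on the tool from outside, world axes, zero at the start; "ft_torque": the same for the moment, N m; "finger_gap": finger opening in mm.
Only numpy, scipy, OpenCV 4.12 (cv2) and the standard library are available. Lean on these libraries where they do the work, as an engineer would, in place of code of your own. Each camera call takes 0.05 s, during which the arm holds its last target. There are 200 camera calls.

### The job

Load the plate processor's black tray for the next run: take the stack of three lidded reagent troughs apart, and set each of them, and the fourth trough standing by itself, into the nest of the same colour as its lid, flat on the nest's floor between the corner guides. They are full, so keep them upright and set them down rather than letting them drop. Leave the tube rack and the buffer bottle where they stand.

Things in the scene. Friction and masses are not known exactly. Their poses are not given: they have to be found in the camera images.
- trough_blue: Closed reagent trough with milky white walls and a blue lid (top 7 mm, stays on): 124 mm long (own y), 46 mm wide (own x), 36 mm high. Walls upright, but the lowest 10 mm is a foot 40 mm wide. Origin: centre of the underside, z up. Starts on the bench, alone or under the stack. About 200 g, +-25%.
- trough_green: Closed reagent trough with milky white walls and a green lid (top 7 mm, stays on): 124 mm long (own y), 46 mm wide (own x), 36 mm high. Walls upright, but the lowest 10 mm is a foot 40 mm wide. Origin: centre of the underside, z up. Starts on the bench, alone or under the stack. About 200 g, +-25%.
- trough_red: Closed reagent trough with milky white walls and a red lid (top 7 mm, stays on): 92 mm long (own y), 46 mm wide (own x), 36 mm high. Walls upright, but the lowest 10 mm is a foot 40 mm wide. Origin: centre of the underside, z up. Starts in mid-stack, loose on the blue or green lid, a little askew. About 150 g, +-25%.
- trough_yellow: Closed reagent trough with amber-brown walls and a yellow lid (top 7 mm, stays on): 60 mm long (own y), 46 mm wide (own x), 36 mm high. Walls upright, but the lowest 10 mm is a foot 40 mm wide. Origin: centre of the underside, z up. Starts on top of the stack, loose on the red lid. About 100 g, +-25%.
- nest_blue: Blue nest fixed on the black tray. Plate 78 (own x) by 154 mm (own y); origin: centre of its underside, z up; its floor is 6 mm above. Four L-shaped corner guides, 14 mm high over the floor, legs 16 mm, enclose 62 by 140 mm (8 mm spare all round); long sides open in the middle for fingers. Trough lies along y, either way round. Nests 108 mm apart in x, 160 in y.
- nest_green: Green nest fixed on the black tray. Plate 78 (own x) by 154 mm (own y); origin: centre of its underside, z up; its floor is 6 mm above. Four L-shaped corner guides, 14 mm high over the floor, legs 16 mm, enclose 62 by 140 mm (8 mm spare all round); long sides open in the middle for fingers. Trough lies along y, either way round. Nests 108 mm apart in x, 160 in y.
- nest_red: Red nest fixed on the black tray. Plate 78 (own x) by 154 mm (own y); origin: centre of its underside, z up; its floor is 6 mm above. Four L-shaped corner guides, 14 mm high over the floor, legs 16 mm, enclose 62 by 108 mm (8 mm spare all round); long sides open in the middle for fingers. Trough lies along y, either way round. Nests 108 mm apart in x, 160 in y.
- nest_yellow: Yellow nest fixed on the black tray. Plate 78 (own x) by 154 mm (own y); origin: centre of its underside, z up; its floor is 6 mm above. Four L-shaped corner guides, 14 mm high over the floor, legs 16 mm, enclose 62 by 76 mm (8 mm spare all round); long sides open in the middle for fingers. Trough lies along y, either way round. Nests 108 mm apart in x, 160 in y.
- tube_rack: White tube rack with grey- and white-capped sample tubes, 130 mm (x) by 60 mm (y), 94 mm high over the caps, loose on the bench. Bystander, to be left alone. Origin: centre of the underside.
- buffer_bottle: Off-white round bottle with a grey cap, 64 mm in diameter, 125 mm high, loose on the bench. Bystander, to be left alone. Origin: centre of the underside.

How it is judged:
By the outcome, as a careful person would: the job done as asked, in the order asked, and still so for the second after the job is handed in, with the robot touching nothing.
It also fails if it takes over 120 s, if anything falls off the work surface, if the arm or the gripper's body presses on something with over 40 N, if the wrist force passes 120 N, or if a joint passes its speed limit or range.

## Working session

There is one attempt and no reset: what is moved stays moved. The work goes in short steps, Python scripts to look and compute and a tool call to move; the robot and the scene stay as the last step left them, time stands still between calls to the robot, and variables do not carry over. Pictures are saved under pics/ and viewed, about 12 in all and at most 16, crops included, and the job is handed in when it is done.

Besides the shell and the picture viewer there is one more tool, called as name([rows], argument=value, ...), one row to a line, values as JSON. drive_tool: Moves the arm, as the interface text tells. Its arguments: {"type":"object","properties":{"increments":{"type":"array"},"grip_force":{"type":"number"}},"required":["increments"]}

```bash
mkdir -p pics; ls; python3 - <<'E'
from rig import sensors, snapshot, get_calibration
import cv2,numpy as np
np.set_printoptions(suppress=True,precision=4)
s=sensors.state();print({k:s[k] for k in('t','tool_pos','eef_rot','wrist_force','finger_gap')})
for n in('scene','side','wrist'):
    c=get_calibration(n);print(n,np.array(c['mtx']).tolist(),np.array(c['pose']).round(4).tolist())
    cv2.imwrite(f'pics/{n}0.png',snapshot(n)[:,:,::-1])
E
```

```text
pics
{'t': 0.0, 'tool_pos': array([266.4292, 564.85  , 249.2822]), 'eef_rot': array([-90.1122,  -0.0015, -25.2511]), 'wrist_force': array([0.0021, 0.1045, 0.6519]), 'finger_gap': 85.37355941719183}
scene [[419.888742193182, 0.0, 321.31217637993325], [0.0, 419.888742193182, 197.7638440494386], [0.0, 0.0, 1.0]] [[-0.8626, 0.2951, -0.411, 1128.2958], [0.5057, 0.4772, -0.7187, 943.7129], [-0.016, -0.8277, -0.5609, 726.3808], [0.0, 0.0, 0.0, 1.0]]
side [[372.79244254553686, 0.0, 324.24349814560327], [0.0, 372.79244254553686, 202.96481915482593], [0.0, 0.0, 1.0]] [[0.9999, -0.003, 0.0134, 607.4806], [-0.0118, -0.688, 0.7256, -474.05], [0.0071, -0.7257, -0.688, 643.4932], [0.0, 0.0, 0.0, 1.0]]
wrist [[347.4074433839312, 0.0, 316.14624815753444], [0.0, 347.4074433839312, 200.10840049692192], [0.0, 0.0, 1.0]] [[0.4258, 0.8596, 0.2825, 194.43], [0.9048, -0.404, -0.1345, 600.8509], [-0.0015, 0.3129, -0.9498, 372.4425], [0.0, 0.0, 0.0, 1.0]]
```

View pics/scene0.png

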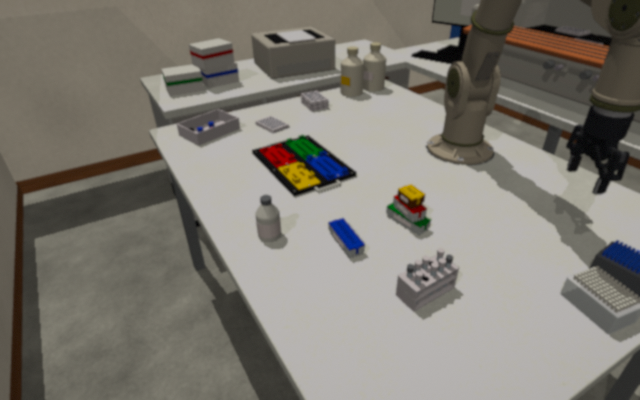

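View pics/side0.png

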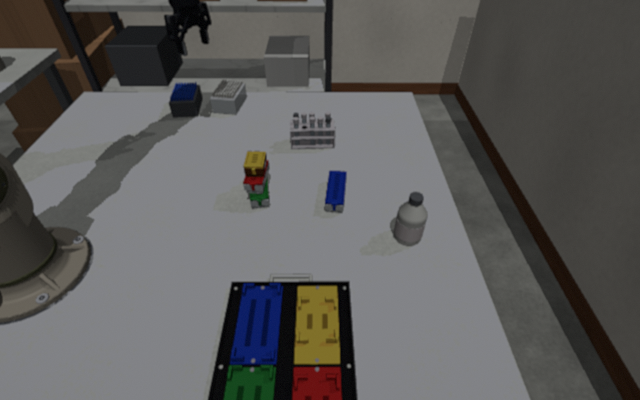

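The scene view shows the stack (green, then red, then yellow on top) near (410,207), the blue trough alone near (346,236), and the tray near (303,163). The side view has the stack at (257,178), blue at (336,190), and the bottle at (410,218).

```bash
cat > h.py <<'E'
from rig import sensors, snapshot, get_calibration, job
import cv2,numpy as np
np.set_printoptions(suppress=True,precision=1)
H=dict(blue=(105,130),green=(45,85),yellow=(20,35),red=(0,8))
def grab(n,save=None):
    c=get_calibration(n);im=snapshot(n)
    if save: cv2.imwrite(f'pics/{save}.png',im[:,:,::-1])
    return im,c
def mask(im,col,smin=150,vmin=50):
    h=cv2.cvtColor(im,cv2.COLOR_RGB2HSV);a,b=H[col]
    m=(h[...,0]>=a)&(h[...,0]<=b)
    if col=='red': m|=h[...,0]>=172
    m=m&(h[...,1]>=smin)&(h[...,2]>=vmin)
    return m.astype(np.uint8)
def blobs(m,amin=60):
    n,l,st,ce=cv2.connectedComponentsWithStats(m)
    return sorted([(st[i,4],ce[i],l==i,st[i,:4]) for i in range(1,n) if st[i,4]>=amin],key=lambda q:-q[0])
def ray(c,uv,z):
    K=np.array(c['mtx']);T=np.array(c['pose']);uv=np.atleast_2d(uv).astype(float)
    d=np.c_[(uv[:,0]-K[0,2])/K[0,0],(uv[:,1]-K[1,2])/K[1,1],np.ones(len(uv))]@T[:3,:3].T
    return T[:3,3]+d*((z-T[2,3])/d[:,2])[:,None]
def rect(c,m,z):
    p=np.argwhere(m)[:,::-1];w=ray(c,p,z)[:,:2].astype(np.float32)
    (x,y),(a,b),t=cv2.minAreaRect(w)
    if a>b: t+=90;a,b=b,a   # t: angle of short axis
    t=(t+90)%180-90
    return np.array([x,y,a,b,t])
def proj(c,P):
    T=np.linalg.inv(np.array(c['pose']));q=(np.atleast_2d(P)@T[:3,:3].T+T[:3,3])@np.array(c['mtx']).T
    return q[:,:2]/q[:,2:]
E
python3 - <<'E'
from h import *
for n in('scene','side'):
    im,c=cv2.imread(f'pics/{n}0.png')[:,:,::-1],get_calibration(n)
    for col in H:
        for a,ce,m,bb in blobs(mask(im,col))[:4]:
            print(n,col,a,ce,bb,*[rect(c,m,z) for z in((6,36) if col!='yellow' else (6,108))])
E
```

```text
scene blue 670 [326.8 166.1] [306 150  43  31] [ 483.3 -148.9   99.2  190.1    0.1] [ 510.2 -103.4   95.1  182.2    0.1]
scene blue 623 [623.4 256.2] [602 243  38  30] [ 86.1 644.7  81.   85.7   7.3] [129.5 657.2  77.6  82.2   7.3]
scene blue 491 [346.2 234.5] [330 219  33  33] [632.3 210.6  44.6 140.   -6.7] [653.  241.2  42.7 134.1  -6.7]
scene blue 84 [455.2  30.9] [451  26   9  11] [-1314.9 -1327.8    54.2   326.6   -46.3] [-1213.2 -1233.2    52.    313.    -46.3]
scene green 428 [303.5 147.2] [286 137  37  23] [ 485.7 -306.7   95.9  166.3    3.4] [ 512.5 -254.6   91.9  159.4    3.4]
scene green 60 [421.9 222.3] [415 219  14   8] [421.7 276.8  23.   41.   87.8] [451.2 304.6  22.   39.3  87.8]
scene yellow 731 [299.4 175.5] [278 161  43  30] [ 591.5 -136.2   98.6  170.4   -0.1] [667.5  16.7  84.6 146.3  -0.1]
scene yellow 268 [411.7 193.1] [399 185  25  19] [348.8 150.7  58.6  95.9  -2. ] [459.2 263.   50.3  82.4  -2. ]
scene yellow 72 [345.   80.4] [341  76   9  10] [ -54.  -851.7   42.1  141.8  -32.6] [ 113.4 -597.5   36.1  121.7  -32.6]
scene red 524 [277.6 155.2] [259 144  39 
[... 776 characters left out ...]
89.5]
side green 124 [259.6 195. ] [250 183  18  19] [461.7 236.3  41.3  67.4 -40.2] [468.5 202.9  39.3  64.2 -40.2]
side green 65 [232.5 369.1] [228 365  14  14] [ 459.5 -208.5   16.3   27.   -43.7] [ 466.5 -221.    15.6   25.8  -43.7]
side yellow 3478 [317.  325.6] [294 285  47  80] [ 602.6 -121.7   81.8  159.5   -0.1] [ 603.4 -178.1   68.7  134.    -0.1]
side yellow 321 [254.6 161. ] [245 152  20  23] [425.7 363.5  52.1 101.   -0.6] [454.8 229.5  43.8  84.8  -0.6]
side red 1587 [316.5 383.4] [292 367  50  33] [ 602.1 -231.7   50.8   80.3   89.5] [ 602.4 -243.1   48.4   76.5   89.5]
side red 149 [253.6 180.6] [244 176  20  14] [433.1 278.   48.8  52.8  -0.2] [441.3 242.6  46.5  50.3  -0.2]
```

drive_tool([
  {"tx": 0.019, "ty": -0.033, "turn": -0.11},
  {"tx": 0.038, "ty": -0.066, "turn": -0.22},
  {"tx": 0.057, "ty": -0.099, "turn": -0.34},
  {"tx": 0.076, "ty": -0.132, "turn": -0.45},
  {"tx": 0.095, "ty": -0.165, "turn": -0.57},
  {"tx": 0.114, "ty": -0.198, "turn": -0.68},
  {"tx": 0.133, "ty": -0.231, "turn": -0.79},
  {"tx": 0.152, "ty": -0.264, "turn": -0.9},
  {"tx": 0.171, "ty": -0.297, "turn": -1.02},
  {"tx": 0.189, "ty": -0.32, "turn": -1.13},
  {"tx": 0.189, "ty": -0.32, "turn": -1.13},
  {"tx": 0.189, "ty": -0.32, "turn": -1.13},
  {"tx": 0.189, "ty": -0.32, "turn": -1.13},
])

```text
invalid input
```

```bash
cat > look.py <<'E'
import sys
from h import *
# usage: look.py savename col:z ...
s=sensors.state();print(round(s['t'],2),s['tool_pos'],s['eef_rot'],s['wrist_force'],round(s['finger_gap'],1))
im,c=grab('wrist',sys.argv[1])
for a in sys.argv[2:]:
    col,z=a.split(':')
    for ar,ce,m,bb in blobs(mask(im,col),150)[:2]: print(col,ar,ce,bb,rect(c,m,float(z)))
E
python3 look.py w1 yellow:108 red:72 green:36
```

```text
0.15 [266.5 565.  249.5] [-90.1  -0.  -25.3] [ 0.  -0.1  0.1] 85.6
```

View pics/w1.png

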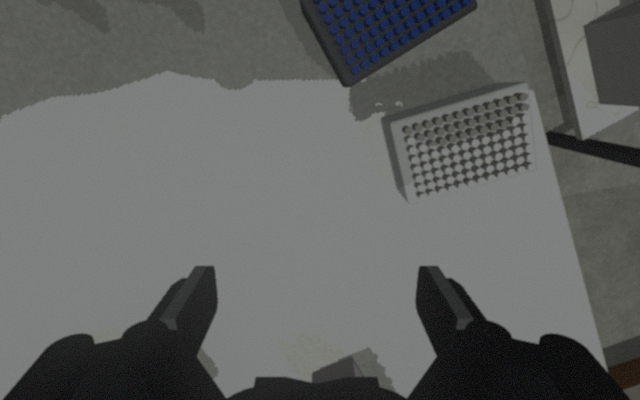

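The wrist still looks at the start area: the move was refused. All keys are probably required in every row.

drive_tool([
  {"tx": 0.019, "ty": -0.033, "tz": 0, "turn": -0.11, "hand": 100},
  {"tx": 0.038, "ty": -0.066, "tz": 0, "turn": -0.22, "hand": 100},
  {"tx": 0.057, "ty": -0.099, "tz": 0, "turn": -0.34, "hand": 100},
  {"tx": 0.076, "ty": -0.132, "tz": 0, "turn": -0.45, "hand": 100},
  {"tx": 0.095, "ty": -0.165, "tz": 0, "turn": -0.57, "hand": 100},
  {"tx": 0.114, "ty": -0.198, "tz": 0, "turn": -0.68, "hand": 100},
  {"tx": 0.133, "ty": -0.231, "tz": 0, "turn": -0.79, "hand": 100},
  {"tx": 0.152, "ty": -0.264, "tz": 0, "turn": -0.9, "hand": 100},
  {"tx": 0.171, "ty": -0.297, "tz": 0, "turn": -1.02, "hand": 100},
  {"tx": 0.189, "ty": -0.32, "tz": 0, "turn": -1.13, "hand": 100},
  {"tx": 0.189, "ty": -0.32, "tz": 0, "turn": -1.13, "hand": 100},
  {"tx": 0.189, "ty": -0.32, "tz": 0, "turn": -1.13, "hand": 100},
], grip_force=50)

```text
t: 1.4
tool_pos: [455.6, 244.6, 249.6]
eef_rot: [-90.1, 0.0, -90.0]
wrist_force: [-0.4, 0.4, 0.1]
finger_gap: 85.1
```

```bash
python3 look.py w2 yellow:108 red:72 green:36
```

```text
1.4 [455.6 244.6 249.6] [-90.1   0.  -90. ] [-0.4  0.4  0.1] 85.1
```

View pics/w2.png

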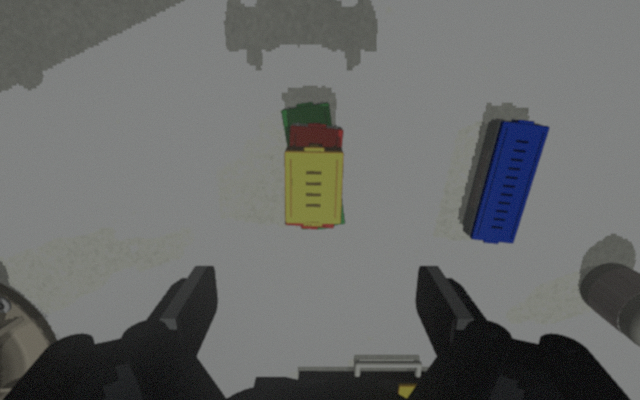

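The stack is at (314,165) with yellow on top, its corners about (286,150)–(343,226), red and green beneath, and blue at (508,182). My saturation threshold was too strict for this dim view.

```bash
sed -i 's/smin=150,vmin=50/smin=110,vmin=35/; s/yellow=(20,35)/yellow=(22,36)/' h.py; python3 - <<'E'
from h import *
im=cv2.imread('pics/w2.png')[:,:,::-1].copy();h=cv2.cvtColor(im,cv2.COLOR_RGB2HSV)
for p in((300,190),(310,135),(305,110),(515,170)): print(p,h[p[1],p[0]])
c=get_calibration('wrist')
for col,z in(('yellow',108),('red',72),('green',36),('blue',36)):
    for ar,ce,m,bb in blobs(mask(im,col),60)[:2]: print(col,ar,ce,bb,rect(c,m,z))
E
```

```text
(300, 190) [ 30 127 130]
(310, 135) [  4 137  78]
(305, 110) [62 86 59]
(515, 170) [115 183  82]
yellow 4142 [313.2 186. ] [285 146  58  80] [453.1 251.4  44.8  65.    0.2]
yellow 192 [406.  390.1] [398 383  19  16] [542.9  46.6  15.5  20.5 -20.6]
red 947 [315.5 135.5] [290 124  53  23] [455.1 287.5  18.7  44.5  88.4]
blue 5536 [508.3 180.5] [471 120  78 123] [647.  233.7  47.  127.4  -6. ]
```

Yellow's lid centre comes out at about (453, 250), angle about 0. Next I grip it at z≈97.

drive_tool([
  {"tx": -0.0025, "ty": 0.005, "tz": -0.03, "turn": 0, "hand": 100},
  {"tx": -0.0025, "ty": 0.005, "tz": -0.07, "turn": 0, "hand": 100},
  {"tx": -0.0025, "ty": 0.005, "tz": -0.11, "turn": 0, "hand": 100},
  {"tx": -0.0025, "ty": 0.005, "tz": -0.14, "turn": 0, "hand": 100},
  {"tx": -0.0025, "ty": 0.005, "tz": -0.1525, "turn": 0, "hand": 100},
  {"tx": -0.0025, "ty": 0.005, "tz": -0.1525, "turn": 0, "hand": 100},
  {"tx": -0.0025, "ty": 0.005, "tz": -0.1525, "turn": 0, "hand": 62},
  {"tx": -0.0025, "ty": 0.005, "tz": -0.1525, "turn": 0, "hand": 58},
  {"tx": -0.0025, "ty": 0.005, "tz": -0.1525, "turn": 0, "hand": 30},
  {"tx": -0.0025, "ty": 0.005, "tz": -0.1525, "turn": 0, "hand": 20},
  {"tx": -0.0025, "ty": 0.005, "tz": -0.1525, "turn": 0, "hand": 20},
  {"tx": -0.0025, "ty": 0.005, "tz": -0.1525, "turn": 0, "hand": 20},
], grip_force=40)

```text
t: 2.65
tool_pos: [453.4, 251.5, 98.8]
eef_rot: [-90.0, 0.1, -89.9]
wrist_force: [-1.6, 0.1, 5.4]
finger_gap: 45.2
```

```bash
python3 look.py w3
```

```text
2.65 [453.4 251.5  98.8] [-90.    0.1 -89.9] [-1.6  0.1  5.4] 45.2
```

View pics/w3.png

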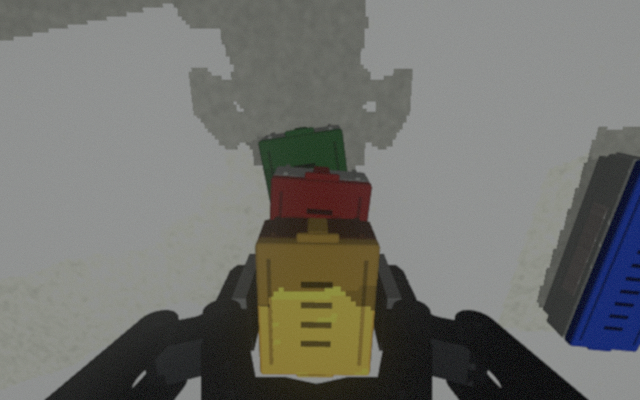

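Yellow is held squarely at (317,300). Lifting it gently.

drive_tool([
  {"tx": 0, "ty": 0, "tz": 0.003, "turn": 0, "hand": 20},
  {"tx": 0, "ty": 0, "tz": 0.01, "turn": 0, "hand": 20},
  {"tx": 0, "ty": 0, "tz": 0.025, "turn": 0, "hand": 20},
  {"tx": 0, "ty": 0, "tz": 0.045, "turn": 0, "hand": 20},
  {"tx": 0, "ty": 0, "tz": 0.07, "turn": 0, "hand": 20},
  {"tx": 0, "ty": 0, "tz": 0.1, "turn": 0, "hand": 20},
  {"tx": 0, "ty": 0, "tz": 0.13, "turn": 0, "hand": 20},
  {"tx": 0.005, "ty": -0.013, "tz": 0.15, "turn": 0, "hand": 20},
  {"tx": 0.017, "ty": -0.04, "tz": 0.151, "turn": 0, "hand": 20},
  {"tx": 0.033, "ty": -0.08, "tz": 0.151, "turn": 0, "hand": 20},
  {"tx": 0.05, "ty": -0.12, "tz": 0.151, "turn": 0, "hand": 20},
  {"tx": 0.067, "ty": -0.16, "tz": 0.151, "turn": 0, "hand": 20},
  {"tx": 0.083, "ty": -0.2, "tz": 0.151, "turn": 0, "hand": 20},
  {"tx": 0.1, "ty": -0.24, "tz": 0.151, "turn": 0, "hand": 20},
  {"tx": 0.117, "ty": -0.28, "tz": 0.151, "turn": 0, "hand": 20},
  {"tx": 0.132, "ty": -0.318, "tz": 0.151, "turn": 0, "hand": 20},
  {"tx": 0.142, "ty": -0.345, "tz": 0.151, "turn": 0, "hand": 20},
  {"tx": 0.148, "ty": -0.36, "tz": 0.151, "turn": 0, "hand": 20},
  {"tx": 0.149, "ty": -0.366, "tz": 0.151, "turn": 0, "hand": 20},
  {"tx": 0.149, "ty": -0.366, "tz": 0.151, "turn": 0, "hand": 20},
])

```text
t: 4.7
tool_pos: [602.3, -114.3, 249.9]
eef_rot: [-90.0, 0.2, -89.9]
wrist_force: [-0.2, 1.0, -1.2]
finger_gap: 45.7
```

```bash
python3 look.py w4 yellow:10 blue:10 red:10 green:10
```

```text
4.7 [ 602.3 -114.3  249.9] [-90.    0.2 -89.9] [-0.2  1.  -1.2] 45.7
yellow 22911 [314.9 252.8] [252 103 125 274] [ 604.5 -220.5  152.6  347.6   -2.8]
blue 10647 [214.5 173.4] [167 103  89 146] [ 492.9 -129.1   83.2  161.2   -0. ]
green 2082 [211.7 274. ] [186 248  69  69] [ 474.  -240.7   56.8  117.5  -38.7]
```

View pics/w4.png

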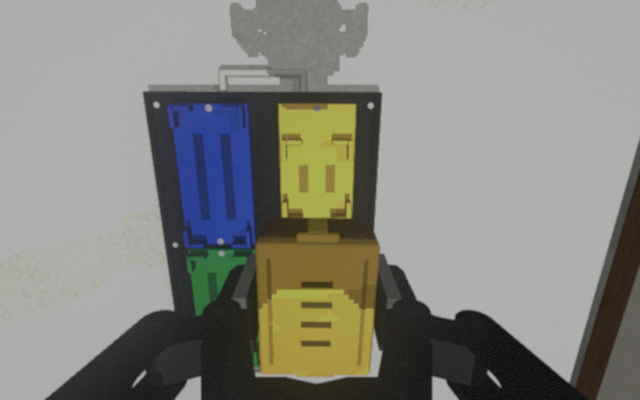

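The tray is in view: blue plate corners about (169,105)–(255,248), yellow plate top edge at row 104, columns 279–356, and the screws. I'll locate the nest and estimate its height from the 108 mm pitch.

```bash
python3 - <<'E'
from h import *
im=cv2.imread('pics/w4.png')[:,:,::-1].copy();c=get_calibration('wrist')
b=mask(im,'blue');y=mask(im,'yellow')
def row(m,r,a,z0):
    x=np.flatnonzero(m[r,a[0]:a[1]])+a[0];return x.min(),x.max()+1
for r in(110,112,130,175):
    bl=row(b,r,(140,265),0);yl=row(y,r,(268,370),0)
    for z in(6,12,18):
        P=ray(c,[(u,r) for u in bl+yl],z);print(r,z,bl,yl,P[:,0],'y',P[0,1],'w',P[1,0]-P[0,0],P[3,0]-P[2,0],'pitch',(P[2:,0].mean()-P[:2,0].mean()))
for nm,m,cols in(('b',b,(200,222)),('y',y,(300,330))):
    for u in cols:
        rr=np.flatnonzero(m[:260,u]);print(nm,u,rr.min(),rr.max(),[ray(c,[(u,rr.min()),(u,rr.max()+1)],z)[:,1] for z in(6,12)])
E
```

```text
110 6 (np.int64(167), np.int64(249)) (np.int64(278), np.int64(357)) [450.  534.  563.7 644.7] y -54.72530951802962 w 84.02538076129247 80.97193291833844 pitch 112.21879199720826
110 12 (np.int64(167), np.int64(249)) (np.int64(278), np.int64(357)) [452.5 535.1 564.4 644. ] y -54.34959225821875 w 82.65235087233498 79.64879837189255 pitch 110.38506325811926
110 18 (np.int64(167), np.int64(249)) (np.int64(278), np.int64(357)) [455.  536.3 565.  643.3] y -53.97387499840787 w 81.2793209833776 78.32566382544667 pitch 108.55133451903032
112 6 (np.int64(168), np.int64(249)) (np.int64(278), np.int64(357)) [450.8 533.9 563.7 644.8] y -56.713271103270145 w 83.14439952428387 81.11207978014136 pitch 111.89980817251046
112 12 (np.int64(168), np.int64(249)) (np.int64(278), np.int64(357)) [453.2 535.  564.3 644.1] y -56.305069245949525 w 81.78576544715219 79.78665514195927 pitch 110.07129183854761
112 18 (np.int64(168), np.int64(249)) (np.int64(278), np.int64(357)) [455.7 536.1 564.9 643.4] y -55.89686738862889 w 80.42713137002039 78.46123050377741 pitch 108.24277550458487
130 6 (np.int64(173), np.in
[... 600 characters left out ...]
-123.15394680652649 w 81.42508835647368 80.35954874402023 pitch 110.20904009107983
175 12 (np.int64(178), np.int64(253)) (np.int64(280), np.int64(354)) [455.6 535.7 564.5 643.5] y -121.66006068622985 w 80.09454895264696 79.04642095704685 pitch 108.4081520176506
175 18 (np.int64(178), np.int64(253)) (np.int64(280), np.int64(354)) [458.  536.8 565.1 642.9] y -120.16617456593323 w 78.7640095488203 77.73329317007335 pitch 106.60726394422124
b 200 103 248 [array([ -47.7, -211.6]), array([ -47.4, -208.7])]
b 222 103 238 [array([ -47.6, -198.8]), array([ -47.3, -196.1])]
y 300 105 259 [array([ -49.2, -225.5]), array([ -48.9, -222.3])]
y 330 103 259 [array([ -47.1, -225.3]), array([ -46.9, -222.2])]
```

Pitch and plate width put the plate surface near z≈13, so the tray is about 7 mm thick. The nest_yellow centre is about (604, -123). Descending to just above the floor.

drive_tool([
  {"tx": 0.0015, "ty": -0.0065, "tz": -0.01, "turn": 0, "hand": 20},
  {"tx": 0.0015, "ty": -0.0065, "tz": -0.035, "turn": 0, "hand": 20},
  {"tx": 0.0015, "ty": -0.0065, "tz": -0.07, "turn": 0, "hand": 20},
  {"tx": 0.0015, "ty": -0.0065, "tz": -0.105, "turn": 0, "hand": 20},
  {"tx": 0.0015, "ty": -0.0065, "tz": -0.14, "turn": 0, "hand": 20},
  {"tx": 0.0015, "ty": -0.0065, "tz": -0.17, "turn": 0, "hand": 20},
  {"tx": 0.0015, "ty": -0.0065, "tz": -0.185, "turn": 0, "hand": 20},
  {"tx": 0.0015, "ty": -0.0065, "tz": -0.195, "turn": 0, "hand": 20},
  {"tx": 0.0015, "ty": -0.0065, "tz": -0.2, "turn": 0, "hand": 20},
  {"tx": 0.0015, "ty": -0.0065, "tz": -0.203, "turn": 0, "hand": 20},
  {"tx": 0.0015, "ty": -0.0065, "tz": -0.203, "turn": 0, "hand": 20},
])

```text
t: 5.85
tool_pos: [604.4, -119.7, 47.6]
eef_rot: [-89.9, 0.2, -89.8]
wrist_force: [-0.1, 0.5, -1.3]
finger_gap: 45.3
```

```bash
python3 look.py w5; python3 -c "
from h import *
im,c=grab('side')
cv2.imwrite('pics/side5.png',cv2.resize(im[240:400,180:400,::-1],None,fx=3,fy=3))"
```

```text
5.85 [ 604.4 -119.7   47.6] [-89.9   0.2 -89.8] [-0.1  0.5 -1.3] 45.3
```

View pics/side5.png

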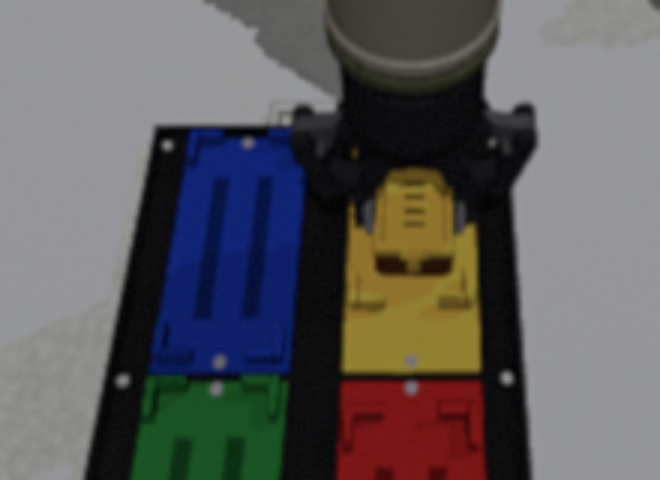

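Trough seated between the guides: its near end is at crop row 273, the nearest guide at row 300. Checking the y margin numerically.

```bash
python3 - <<'E'
from h import *
c=get_calibration('side')
f=lambda u,v,z:ray(c,[(180+u/3,240+v/3)],z)[0,:2]
print('trough end',f(415,273,21),'guide near top',f(368,293,27),f(456,293,27),'guide base',f(368,305,13),f(456,303,13))
print('blue far/near edge',f(245,131,13),f(220,374,13),'y near edge',f(412,374,13),'screws',f(248,143,13),f(219,361,13),f(410,361,13),f(411,387,13),f(216,388,13))
print('yellow edges x',f(343,350,13),f(482,350,13),'trough x',f(376,262,25),f(454,262,25))
E
```

```text
trough end [ 605.2 -148.9] guide near top [ 577.9 -164.2] [ 629.  -164.7] guide base [ 577.5 -164.6] [ 629.3 -163.8]
blue far/near edge [491.9 -42.9] [ 495.7 -204.4] y near edge [ 603.4 -205.3] screws [495.  -52.3] [ 494.2 -197. ] [ 602.3 -198. ] [ 602.9 -212.6] [ 494.4 -212.1]
yellow edges x [ 564.  -191.3] [ 643.4 -192. ] trough x [ 582.  -143.9] [ 628.4 -144.2]
```

Nest centre from plate edges and screws: (603.5, -124.5). Shifting −4.5 mm in y and lowering.

drive_tool([
  {"tx": -0.001, "ty": -0.0045, "tz": 0, "turn": 0, "hand": 20},
  {"tx": -0.001, "ty": -0.0045, "tz": -0.001, "turn": 0, "hand": 20},
  {"tx": -0.001, "ty": -0.0045, "tz": -0.003, "turn": 0, "hand": 20},
  {"tx": -0.001, "ty": -0.0045, "tz": -0.005, "turn": 0, "hand": 20},
  {"tx": -0.001, "ty": -0.0045, "tz": -0.0065, "turn": 0, "hand": 20},
  {"tx": -0.001, "ty": -0.0045, "tz": -0.0075, "turn": 0, "hand": 20},
  {"tx": -0.001, "ty": -0.0045, "tz": -0.0075, "turn": 0, "hand": 20},
])

```text
t: 6.65
tool_pos: [603.5, -124.3, 42.8]
eef_rot: [-89.9, 0.3, -89.8]
wrist_force: [-10.8, 1.7, 22.0]
finger_gap: 45.2
```

Contact at z 42.8 with 22 N. I'll look before releasing.

```bash
python3 -c "
from h import *
im,c=grab('side');im2,_=grab('scene');im3,_=grab('wrist')
a=cv2.resize(im[250:370,270:370],(400,480));b=cv2.resize(im2[130:210,240:340],(400,320))
o=np.zeros((580,800,3),np.uint8);o[:480,:400]=a;o[:320,400:]=b;o[320:570,400:]=cv2.resize(im3,(400,250))
cv2.imwrite('pics/c6.png',o[:,:,::-1]);print(sensors.state()['wrist_force'])"
```

```text
[-10.9   3.2  22.5]
```

View pics/c6.png

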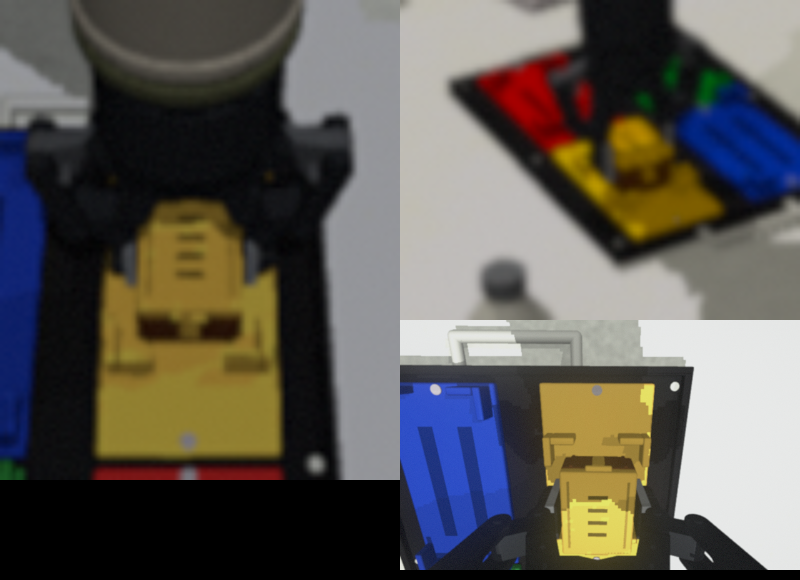

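Trough sits between all four guides. Relaxing the press, opening, and lifting.

drive_tool([
  {"tx": 0, "ty": 0, "tz": -0.0005, "turn": 0, "hand": 20},
  {"tx": 0, "ty": 0, "tz": -0.0005, "turn": 0, "hand": 20},
  {"tx": 0, "ty": 0, "tz": -0.0005, "turn": 0, "hand": 58},
  {"tx": 0, "ty": 0, "tz": -0.0005, "turn": 0, "hand": 65},
  {"tx": 0, "ty": 0, "tz": -0.0005, "turn": 0, "hand": 72},
  {"tx": 0, "ty": 0, "tz": -0.0005, "turn": 0, "hand": 75},
  {"tx": 0, "ty": 0, "tz": -0.0005, "turn": 0, "hand": 75},
  {"tx": 0, "ty": 0, "tz": 0.01, "turn": 0, "hand": 75},
  {"tx": 0, "ty": 0, "tz": 0.04, "turn": 0, "hand": 75},
  {"tx": 0, "ty": 0, "tz": 0.08, "turn": 0, "hand": 75},
  {"tx": 0, "ty": 0, "tz": 0.12, "turn": 0, "hand": 90},
  {"tx": 0, "ty": 0, "tz": 0.16, "turn": 0, "hand": 100},
  {"tx": 0, "ty": 0, "tz": 0.2, "turn": 0, "hand": 100},
  {"tx": 0, "ty": 0, "tz": 0.207, "turn": 0, "hand": 100},
])

```text
t: 8.2
tool_pos: [605.4, -125.4, 256.5]
eef_rot: [-89.3, 0.2, -89.9]
wrist_force: [0.1, -0.6, -0.4]
finger_gap: 85.4
```

```bash
python3 look.py w7
```

```text
8.2 [ 605.4 -125.4  256.5] [-89.3   0.2 -89.9] [ 0.1 -0.6 -0.4] 85.4
```

View pics/w7.png

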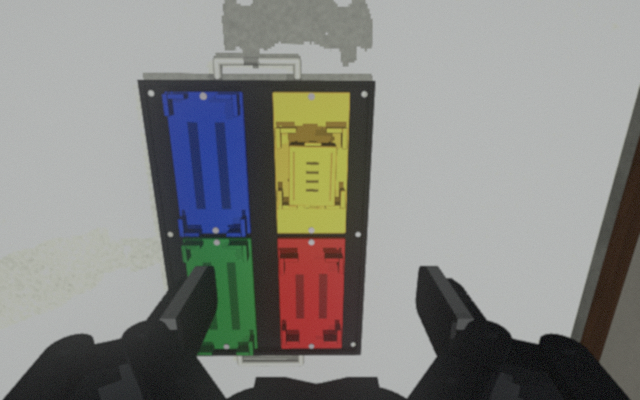

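Yellow stands in its nest, lid (291–335, 143–208), within the guides. All four nests are visible; their screws give the centres.

```bash
python3 - <<'E'
from h import *
im=cv2.imread('pics/w7.png')[:,:,::-1].copy();c=get_calibration('wrist')
S=dict(bt=(203,97),bb=(216,230),yt=(311,97),yb=(311,230),gt=(217,242),rt=(311,242),rb=(311,346))
for z in(13,15):
  P=ray(c,list(S.values()),z)[:,:2];print(z,dict(zip(S,P.round(1).tolist())))
print('lid corners', [ray(c,[(291,143),(335,143),(291,208),(335,208)],z)[:,:2].round(1).tolist() for z in (49,52)])
for col in('blue','red'): 
  for b in blobs(mask(im,col),800)[:2]: print(col,b[0],b[3],rect(c,b[2],14))
E
```

```text
13 {'bt': [494.1, -53.6], 'bb': [494.8, -198.3], 'yt': [602.7, -53.3], 'yb': [602.6, -198.4], 'gt': [494.7, -213.2], 'rt': [602.5, -213.3], 'rb': [602.4, -359.1]}
15 {'bt': [494.7, -53.6], 'bb': [495.4, -197.4], 'yt': [602.7, -53.2], 'yb': [602.6, -197.5], 'gt': [495.3, -212.3], 'rt': [602.6, -212.4], 'rb': [602.4, -357.4]}
lid corners [[[583.9, -94.1], [625.5, -94.0], [582.7, -159.3], [626.9, -159.3]], [[584.1, -93.7], [625.3, -93.6], [582.9, -158.2], [626.7, -158.2]]]
blue 10704 [162  91  89 146] [ 493.6 -126.5   82.2  157.6   -0.1]
red 7292 [277 237  69 113] [ 602.1 -284.7   80.   156.5   -0.3]
```

Yellow is within 2 mm of its nest centre. Nest centres: blue (494.8,-125.5), green (494.8,-285.5), red (602.6,-285.5). Back to the stack.

drive_tool([
  {"tx": -0.015, "ty": 0.037, "tz": 0, "turn": 0, "hand": 100},
  {"tx": -0.03, "ty": 0.075, "tz": 0, "turn": 0, "hand": 100},
  {"tx": -0.045, "ty": 0.113, "tz": 0, "turn": 0, "hand": 100},
  {"tx": -0.06, "ty": 0.151, "tz": 0, "turn": 0, "hand": 100},
  {"tx": -0.075, "ty": 0.189, "tz": -0.005, "turn": 0, "hand": 100},
  {"tx": -0.09, "ty": 0.227, "tz": -0.01, "turn": 0, "hand": 100},
  {"tx": -0.105, "ty": 0.265, "tz": -0.015, "turn": 0, "hand": 100},
  {"tx": -0.12, "ty": 0.303, "tz": -0.02, "turn": 0, "hand": 100},
  {"tx": -0.135, "ty": 0.341, "tz": -0.026, "turn": 0, "hand": 100},
  {"tx": -0.15, "ty": 0.377, "tz": -0.026, "turn": 0, "hand": 100},
  {"tx": -0.15, "ty": 0.377, "tz": -0.026, "turn": 0, "hand": 100},
  {"tx": -0.15, "ty": 0.377, "tz": -0.026, "turn": 0, "hand": 100},
])

```text
t: 9.45
tool_pos: [454.1, 252.4, 228.2]
eef_rot: [-89.5, 0.1, -89.7]
wrist_force: [0.1, -1.2, 0.0]
finger_gap: 85.0
```

```bash
sed -i 's/green=(45,85)/green=(45,85)/; s/smin=110,vmin=35/smin=75,vmin=30/' h.py; python3 look.py w8 red:72 green:36 blue:36
```

```text
9.45 [454.1 252.4 228.2] [-89.5   0.1 -89.7] [ 0.1 -1.2  0. ] 85.0
red 5733 [312.2 190.4] [283 135  62 112] [452.9 248.7  45.5  97.5  -4. ]
green 691 [303.5 126.2] [280 113  51  40] [446.  297.4  27.8  47.1 -71.8]
green 188 [339.5 225.9] [335 203  10  37] [481.4 208.9   8.8  37.8  -4.3]
blue 6134 [516.5 194.8] [477 132  83 128] [647.6 232.1  47.7 128.1  -6.3]
```

View pics/w8.png

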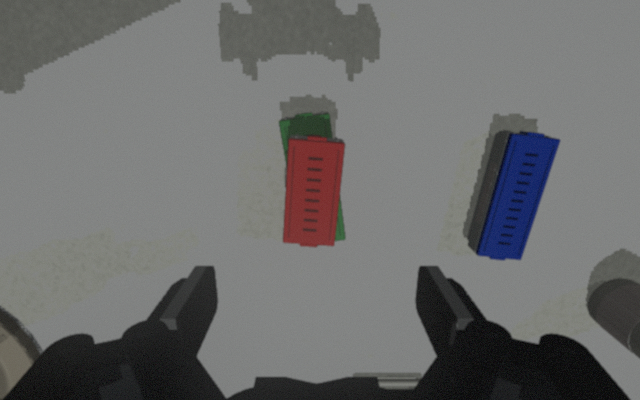

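Red is at (314,191), centre (453, 248), short axis at −4°; green is askew under it. Gripping red at z≈63.

drive_tool([
  {"tx": -0.001, "ty": -0.004, "tz": -0.02, "turn": -0.03, "hand": 100},
  {"tx": -0.001, "ty": -0.004, "tz": -0.06, "turn": -0.075, "hand": 100},
  {"tx": -0.001, "ty": -0.004, "tz": -0.1, "turn": -0.075, "hand": 100},
  {"tx": -0.001, "ty": -0.004, "tz": -0.135, "turn": -0.075, "hand": 100},
  {"tx": -0.001, "ty": -0.004, "tz": -0.155, "turn": -0.075, "hand": 100},
  {"tx": -0.001, "ty": -0.004, "tz": -0.165, "turn": -0.075, "hand": 100},
  {"tx": -0.001, "ty": -0.004, "tz": -0.165, "turn": -0.075, "hand": 100},
  {"tx": -0.001, "ty": -0.004, "tz": -0.165, "turn": -0.075, "hand": 62},
  {"tx": -0.001, "ty": -0.004, "tz": -0.165, "turn": -0.075, "hand": 58},
  {"tx": -0.001, "ty": -0.004, "tz": -0.165, "turn": -0.075, "hand": 40},
  {"tx": -0.001, "ty": -0.004, "tz": -0.165, "turn": -0.075, "hand": 20},
  {"tx": -0.001, "ty": -0.004, "tz": -0.165, "turn": -0.075, "hand": 20},
  {"tx": -0.001, "ty": -0.004, "tz": -0.165, "turn": -0.075, "hand": 20},
], grip_force=50)

```text
t: 10.8
tool_pos: [454.7, 247.6, 64.9]
eef_rot: [-89.4, 0.2, -94.1]
wrist_force: [-0.1, -0.3, 4.3]
finger_gap: 45.2
```

drive_tool([
  {"tx": 0, "ty": 0, "tz": 0.003, "turn": 0, "hand": 20},
  {"tx": 0, "ty": 0, "tz": 0.01, "turn": 0, "hand": 20},
  {"tx": 0, "ty": 0, "tz": 0.022, "turn": 0, "hand": 20},
  {"tx": 0, "ty": 0, "tz": 0.04, "turn": 0, "hand": 20},
  {"tx": 0, "ty": 0, "tz": 0.065, "turn": 0.01, "hand": 20},
  {"tx": 0, "ty": 0, "tz": 0.095, "turn": 0.03, "hand": 20},
  {"tx": 0, "ty": 0, "tz": 0.12, "turn": 0.05, "hand": 20},
  {"tx": 0.003, "ty": -0.01, "tz": 0.135, "turn": 0.072, "hand": 20},
  {"tx": 0.011, "ty": -0.035, "tz": 0.14, "turn": 0.072, "hand": 20},
  {"tx": 0.022, "ty": -0.075, "tz": 0.14, "turn": 0.072, "hand": 20},
  {"tx": 0.033, "ty": -0.115, "tz": 0.14, "turn": 0.072, "hand": 20},
  {"tx": 0.044, "ty": -0.155, "tz": 0.14, "turn": 0.072, "hand": 20},
  {"tx": 0.055, "ty": -0.195, "tz": 0.14, "turn": 0.072, "hand": 20},
  {"tx": 0.066, "ty": -0.235, "tz": 0.14, "turn": 0.072, "hand": 20},
  {"tx": 0.077, "ty": -0.275, "tz": 0.14, "turn": 0.072, "hand": 20},
  {"tx": 0.086, "ty": -0.31, "tz": 0.14, "turn": 0.072, "hand": 20},
  {"tx": 0.093, "ty": -0.335, "tz": 0.14, "turn": 0.072, "hand": 20},
  {"tx": 0.097, "ty": -0.348, "tz": 0.14, "turn": 0.072, "hand": 20},
  {"tx": 0.098, "ty": -0.352, "tz": 0.14, "turn": 0.072, "hand": 20},
  {"tx": 0.098, "ty": -0.352, "tz": 0.14, "turn": 0.072, "hand": 20},
])

```text
t: 12.8
tool_pos: [552.7, -103.7, 205.1]
eef_rot: [-89.4, 0.3, -90.0]
wrist_force: [-0.1, 0.5, -2.0]
finger_gap: 45.1
```

```bash
python3 look.py w9 red:237 
```

```text
12.8 [ 552.7 -103.7  205.1] [-89.4   0.3 -90. ] [-0.1  0.5 -2. ] 45.1
red 25522 [318.2 291. ] [243 174 151 226] [553.9 -83.9  47.9  78.5  -0.7]
```

```bash
python3 - <<'E'
from h import *
im=cv2.imread('pics/w9.png')[:,:,::-1].copy();c=get_calibration('wrist')
m=mask(im,'red');
for u in(255,265,280,318,350,370): r=np.flatnonzero(m[:,u]).min();print(u,r,ray(c,[(u,r)],212)[0,:2],ray(c,[(u,r)],205)[0,:2])
o=im[150:400,200:440,::-1];cv2.imwrite('pics/w9c.png',cv2.resize(o,None,fx=2,fy=2))
print(np.array(c['pose'])[:3,2:])
E
```

```text
255 195 [531.8 -57.4] [530.6 -59.5]
265 195 [535.2 -57.4] [534.3 -59.5]
280 192 [540.5 -56.3] [539.8 -58.4]
318 174 [553.8 -49.9] [553.9 -51.5]
350 191 [565. -56.] [565.8 -58. ]
370 192 [572.  -56.3] [573.2 -58.4]
[[  0.  551.8]
 [ -0.3 -21.6]
 [ -1.  328.4]]
```

View pics/w9c.png

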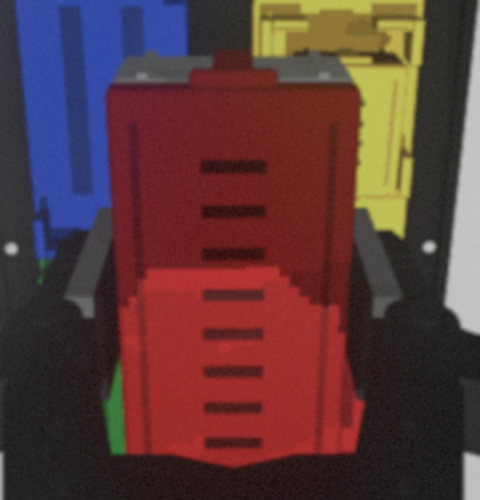

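Red is held level and centred. Moving on to nest_red and down to just above the floor.

drive_tool([
  {"tx": 0.004, "ty": -0.015, "tz": 0, "turn": 0, "hand": 20},
  {"tx": 0.013, "ty": -0.048, "tz": 0, "turn": 0, "hand": 20},
  {"tx": 0.024, "ty": -0.088, "tz": 0, "turn": 0, "hand": 20},
  {"tx": 0.035, "ty": -0.128, "tz": 0, "turn": 0, "hand": 20},
  {"tx": 0.044, "ty": -0.16, "tz": 0, "turn": 0, "hand": 20},
  {"tx": 0.049, "ty": -0.177, "tz": 0, "turn": 0, "hand": 20},
  {"tx": 0.05, "ty": -0.182, "tz": -0.01, "turn": 0, "hand": 20},
  {"tx": 0.05, "ty": -0.182, "tz": -0.035, "turn": 0, "hand": 20},
  {"tx": 0.05, "ty": -0.182, "tz": -0.07, "turn": 0, "hand": 20},
  {"tx": 0.05, "ty": -0.182, "tz": -0.105, "turn": 0, "hand": 20},
  {"tx": 0.05, "ty": -0.182, "tz": -0.13, "turn": 0, "hand": 20},
  {"tx": 0.05, "ty": -0.182, "tz": -0.145, "turn": 0, "hand": 20},
  {"tx": 0.05, "ty": -0.182, "tz": -0.152, "turn": 0, "hand": 20},
  {"tx": 0.05, "ty": -0.182, "tz": -0.156, "turn": 0, "hand": 20},
  {"tx": 0.05, "ty": -0.182, "tz": -0.157, "turn": 0, "hand": 20},
  {"tx": 0.05, "ty": -0.182, "tz": -0.157, "turn": 0, "hand": 20},
])

```text
t: 14.45
tool_pos: [603.3, -285.1, 49.1]
eef_rot: [-89.3, 0.2, -89.9]
wrist_force: [-0.9, -0.7, -0.4]
finger_gap: 45.1
```

```bash
python3 look.py w10
```

```text
14.45 [ 603.3 -285.1   49.1] [-89.3   0.2 -89.9] [-0.9 -0.7 -0.4] 45.1
```

View pics/w10.png

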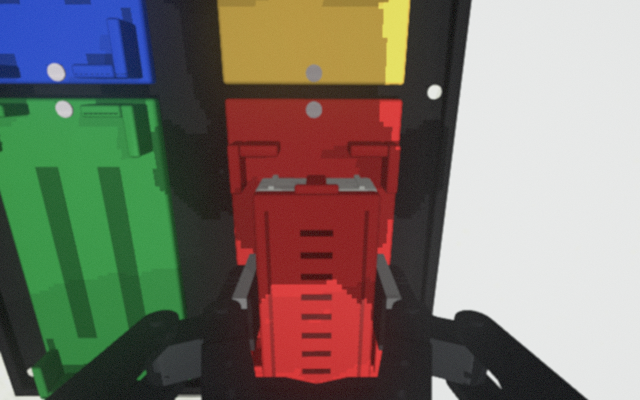

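The red trough is centred between its guides (316, 190–375). Lowering slowly.

drive_tool([
  {"tx": 0, "ty": -0.0005, "tz": -0.001, "turn": 0, "hand": 20},
  {"tx": 0, "ty": -0.0005, "tz": -0.002, "turn": 0, "hand": 20},
  {"tx": 0, "ty": -0.0005, "tz": -0.003, "turn": 0, "hand": 20},
  {"tx": 0, "ty": -0.0005, "tz": -0.004, "turn": 0, "hand": 20},
  {"tx": 0, "ty": -0.0005, "tz": -0.004, "turn": 0, "hand": 20},
])

```text
t: 15.0
tool_pos: [603.3, -285.7, 45.1]
eef_rot: [-89.3, 0.2, -89.9]
wrist_force: [-0.4, 0.3, -0.8]
finger_gap: 45.4
```

drive_tool([
  {"tx": 0, "ty": 0, "tz": -0.001, "turn": 0, "hand": 20},
  {"tx": 0, "ty": 0, "tz": -0.002, "turn": 0, "hand": 20},
  {"tx": 0, "ty": 0, "tz": -0.002, "turn": 0, "hand": 20},
  {"tx": 0, "ty": 0, "tz": -0.002, "turn": 0, "hand": 20},
])

```text
t: 15.4
tool_pos: [603.4, -285.7, 45.0]
eef_rot: [-89.2, 0.3, -89.9]
wrist_force: [-6.1, 4.6, 14.8]
finger_gap: 45.2
```

Contact at 45.0, so the floor is at z≈16. Relax, open, and go up and back toward the green trough.

drive_tool([
  {"tx": 0, "ty": 0, "tz": -0.0005, "turn": 0, "hand": 20},
  {"tx": 0, "ty": 0, "tz": -0.0005, "turn": 0, "hand": 20},
  {"tx": 0, "ty": 0, "tz": -0.0005, "turn": 0, "hand": 56},
  {"tx": 0, "ty": 0, "tz": -0.0005, "turn": 0, "hand": 62},
  {"tx": 0, "ty": 0, "tz": -0.0005, "turn": 0, "hand": 70},
  {"tx": 0, "ty": 0, "tz": -0.0005, "turn": 0, "hand": 75},
  {"tx": 0, "ty": 0, "tz": -0.0005, "turn": 0, "hand": 75},
  {"tx": 0, "ty": 0, "tz": 0.01, "turn": 0, "hand": 75},
  {"tx": 0, "ty": 0, "tz": 0.04, "turn": 0, "hand": 75},
  {"tx": 0, "ty": 0, "tz": 0.08, "turn": 0, "hand": 75},
  {"tx": 0, "ty": 0, "tz": 0.12, "turn": 0, "hand": 90},
  {"tx": 0, "ty": 0.005, "tz": 0.155, "turn": 0, "hand": 100},
  {"tx": 0, "ty": 0.02, "tz": 0.165, "turn": 0, "hand": 100},
  {"tx": 0, "ty": 0.02, "tz": 0.165, "turn": 0, "hand": 100},
])

```text
t: 16.8
tool_pos: [605.0, -263.9, 212.8]
eef_rot: [-89.0, 0.3, -89.8]
wrist_force: [1.5, 0.8, -1.1]
finger_gap: 85.2
```

```bash
python3 look.py w11
```

```text
16.8 [ 605.  -263.9  212.8] [-89.    0.3 -89.8] [ 1.5  0.8 -1.1] 85.2
```

drive_tool([
  {"tx": -0.012, "ty": 0.04, "tz": 0, "turn": 0, "hand": 100},
  {"tx": -0.024, "ty": 0.085, "tz": 0, "turn": 0, "hand": 100},
  {"tx": -0.036, "ty": 0.13, "tz": 0, "turn": 0, "hand": 100},
  {"tx": -0.048, "ty": 0.175, "tz": 0, "turn": 0, "hand": 100},
  {"tx": -0.06, "ty": 0.22, "tz": 0, "turn": 0, "hand": 100},
  {"tx": -0.072, "ty": 0.265, "tz": 0, "turn": 0, "hand": 100},
  {"tx": -0.084, "ty": 0.31, "tz": 0, "turn": 0, "hand": 100},
  {"tx": -0.096, "ty": 0.355, "tz": 0, "turn": 0, "hand": 100},
  {"tx": -0.108, "ty": 0.4, "tz": 0, "turn": 0, "hand": 100},
  {"tx": -0.12, "ty": 0.445, "tz": 0, "turn": 0, "hand": 100},
  {"tx": -0.134, "ty": 0.49, "tz": 0, "turn": 0, "hand": 100},
  {"tx": -0.148, "ty": 0.515, "tz": 0, "turn": 0, "hand": 100},
  {"tx": -0.148, "ty": 0.515, "tz": 0, "turn": 0, "hand": 100},
  {"tx": -0.148, "ty": 0.515, "tz": 0, "turn": 0, "hand": 100},
])

```text
t: 18.25
tool_pos: [455.3, 250.3, 209.1]
eef_rot: [-89.3, 0.2, -89.7]
wrist_force: [0.6, -0.8, 0.1]
finger_gap: 85.3
```

```bash
python3 look.py w12 green:36 blue:36; python3 -c "
from h import *
a=cv2.imread('pics/w11.png');b=cv2.imread('pics/w12.png')
cv2.imwrite('pics/c12.png',np.hstack([a,b])[:,::1][:, :].copy() if 0 else cv2.resize(np.vstack([a[:,:],b]),(480,600)))"
```

```text
18.25 [455.3 250.3 209.1] [-89.3   0.2 -89.7] [ 0.6 -0.8  0.1] 85.3
green 6736 [310.7 180.7] [275 112  70 140] [454.  248.3  44.3 127.4   8.6]
blue 6848 [526.2 198.4] [483 132  90 135] [647.5 232.1  48.1 127.9  -6.2]
```

View pics/c12.png

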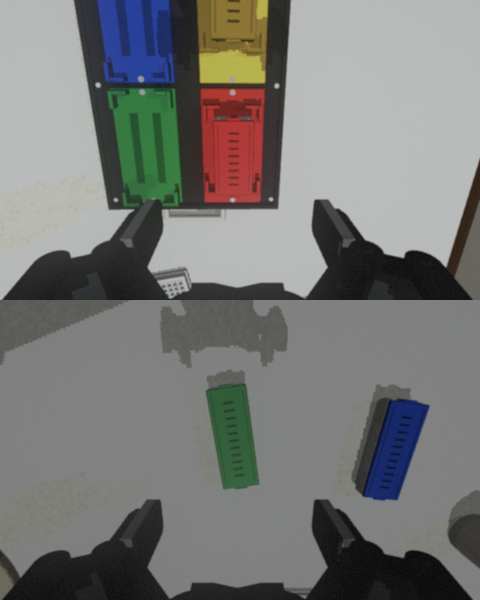

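Red sits in its nest. Green's centre is (454, 248) with its short axis at +8.6°. Gripping it.

drive_tool([
  {"tx": -0.001, "ty": -0.0025, "tz": -0.02, "turn": 0.07, "hand": 100},
  {"tx": -0.001, "ty": -0.0025, "tz": -0.06, "turn": 0.145, "hand": 100},
  {"tx": -0.001, "ty": -0.0025, "tz": -0.1, "turn": 0.145, "hand": 100},
  {"tx": -0.001, "ty": -0.0025, "tz": -0.14, "turn": 0.145, "hand": 100},
  {"tx": -0.001, "ty": -0.0025, "tz": -0.168, "turn": 0.145, "hand": 100},
  {"tx": -0.001, "ty": -0.0025, "tz": -0.181, "turn": 0.145, "hand": 100},
  {"tx": -0.001, "ty": -0.0025, "tz": -0.182, "turn": 0.145, "hand": 100},
  {"tx": -0.001, "ty": -0.0025, "tz": -0.182, "turn": 0.145, "hand": 62},
  {"tx": -0.001, "ty": -0.0025, "tz": -0.182, "turn": 0.145, "hand": 58},
  {"tx": -0.001, "ty": -0.0025, "tz": -0.182, "turn": 0.145, "hand": 40},
  {"tx": -0.001, "ty": -0.0025, "tz": -0.182, "turn": 0.145, "hand": 20},
  {"tx": -0.001, "ty": -0.0025, "tz": -0.182, "turn": 0.145, "hand": 20},
  {"tx": -0.001, "ty": -0.0025, "tz": -0.182, "turn": 0.145, "hand": 20},
], grip_force=60)

```text
t: 19.6
tool_pos: [455.9, 247.4, 29.2]
eef_rot: [-89.1, 0.3, -81.5]
wrist_force: [-1.1, -1.2, 6.7]
finger_gap: 45.2
```

drive_tool([
  {"tx": 0, "ty": 0, "tz": 0.003, "turn": 0, "hand": 20},
  {"tx": 0, "ty": 0, "tz": 0.01, "turn": 0, "hand": 20},
  {"tx": 0, "ty": 0, "tz": 0.022, "turn": 0, "hand": 20},
  {"tx": 0, "ty": 0, "tz": 0.04, "turn": -0.02, "hand": 20},
  {"tx": 0, "ty": 0, "tz": 0.065, "turn": -0.05, "hand": 20},
  {"tx": 0, "ty": 0, "tz": 0.095, "turn": -0.09, "hand": 20},
  {"tx": 0, "ty": 0, "tz": 0.12, "turn": -0.125, "hand": 20},
  {"tx": 0.003, "ty": -0.01, "tz": 0.135, "turn": -0.148, "hand": 20},
  {"tx": 0.006, "ty": -0.035, "tz": 0.14, "turn": -0.148, "hand": 20},
  {"tx": 0.01, "ty": -0.075, "tz": 0.14, "turn": -0.148, "hand": 20},
  {"tx": 0.014, "ty": -0.115, "tz": 0.14, "turn": -0.148, "hand": 20},
  {"tx": 0.018, "ty": -0.155, "tz": 0.14, "turn": -0.148, "hand": 20},
  {"tx": 0.022, "ty": -0.195, "tz": 0.14, "turn": -0.148, "hand": 20},
  {"tx": 0.026, "ty": -0.235, "tz": 0.14, "turn": -0.148, "hand": 20},
  {"tx": 0.03, "ty": -0.275, "tz": 0.14, "turn": -0.148, "hand": 20},
  {"tx": 0.034, "ty": -0.315, "tz": 0.14, "turn": -0.148, "hand": 20},
  {"tx": 0.037, "ty": -0.35, "tz": 0.14, "turn": -0.148, "hand": 20},
  {"tx": 0.039, "ty": -0.375, "tz": 0.14, "turn": -0.148, "hand": 20},
  {"tx": 0.039, "ty": -0.388, "tz": 0.14, "turn": -0.148, "hand": 20},
  {"tx": 0.039, "ty": -0.39, "tz": 0.14, "turn": -0.148, "hand": 20},
])

```text
t: 21.6
tool_pos: [494.5, -145.0, 170.1]
eef_rot: [-89.1, 0.2, -90.2]
wrist_force: [0.4, 0.2, -1.3]
finger_gap: 45.1
```

```bash
cat > near.py <<'E'
import sys
from h import *
col=sys.argv[1];off=float(sys.argv[2]);s=sensors.state();im,c=grab('wrist','n_'+col);m=mask(im,col);z=s['tool_pos'][2]+off
print(s['tool_pos'],s['eef_rot'],s['wrist_force'],s['finger_gap'])
b=blobs(m,2000)[0];print(b[3])
for u in(265,275,285,350,360,370):
    r=np.flatnonzero(m[:,u]);r=r[r>100];print(u,r.min(),ray(c,[(u,r.min())],z)[0,:2])
for r in(220,240): 
    x=np.flatnonzero(m[r,230:400])+230;print(r,x.min(),x.max(),ray(c,[(x.min(),r),(x.max()+1,r)],z)[:,0])
E
python3 near.py green 6.8
```

```text
[ 494.5 -145.   170.1] [-89.1   0.2 -90.2] [ 0.4  0.2 -1.3] 45.059070553382725
[250 134 134 266]
265 146 [478.  -82.3]
275 146 [481.4 -82.3]
285 146 [484.7 -82.3]
350 145 [506.6 -82.1]
360 145 [509.9 -82.1]
370 146 [513.3 -82.5]
220 254 379 [472.8 518.1]
240 256 378 [473.1 518.2]
```

Green is held level and centred within 1 mm. On to nest_green.

drive_tool([
  {"tx": 0, "ty": -0.012, "tz": 0, "turn": 0, "hand": 20},
  {"tx": 0, "ty": -0.04, "tz": 0, "turn": 0, "hand": 20},
  {"tx": 0, "ty": -0.075, "tz": 0, "turn": 0, "hand": 20},
  {"tx": 0, "ty": -0.108, "tz": 0, "turn": 0, "hand": 20},
  {"tx": 0, "ty": -0.13, "tz": 0, "turn": 0, "hand": 20},
  {"tx": 0.0005, "ty": -0.139, "tz": 0, "turn": 0, "hand": 20},
  {"tx": 0.0005, "ty": -0.141, "tz": -0.01, "turn": 0, "hand": 20},
  {"tx": 0.0005, "ty": -0.141, "tz": -0.035, "turn": 0, "hand": 20},
  {"tx": 0.0005, "ty": -0.141, "tz": -0.065, "turn": 0, "hand": 20},
  {"tx": 0.0005, "ty": -0.141, "tz": -0.09, "turn": 0, "hand": 20},
  {"tx": 0.0005, "ty": -0.141, "tz": -0.107, "turn": 0, "hand": 20},
  {"tx": 0.0005, "ty": -0.141, "tz": -0.115, "turn": 0, "hand": 20},
  {"tx": 0.0005, "ty": -0.141, "tz": -0.119, "turn": 0, "hand": 20},
  {"tx": 0.0005, "ty": -0.141, "tz": -0.12, "turn": 0, "hand": 20},
  {"tx": 0.0005, "ty": -0.141, "tz": -0.12, "turn": 0, "hand": 20},
])

```text
t: 23.15
tool_pos: [495.7, -284.7, 50.6]
eef_rot: [-89.0, 0.3, -90.1]
wrist_force: [1.0, 0.3, -1.3]
finger_gap: 45.0
```

```bash
python3 look.py w14
```

```text
23.15 [ 495.7 -284.7   50.6] [-89.    0.3 -90.1] [ 1.   0.3 -1.3] 45.0
```

View pics/w14.png

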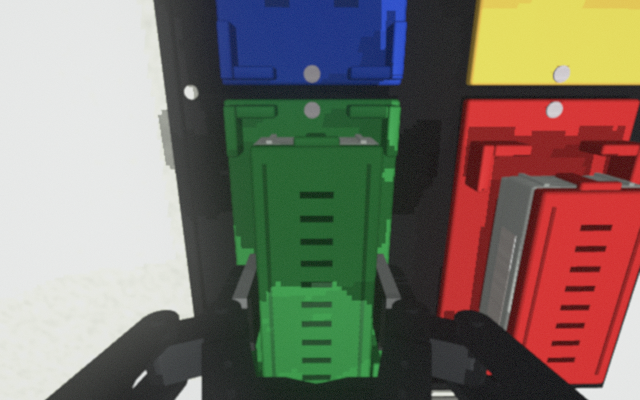

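Green is between its guides, about 1.5 mm toward +x. Correcting and lowering.

drive_tool([
  {"tx": -0.0015, "ty": -0.001, "tz": 0, "turn": 0, "hand": 20},
  {"tx": -0.0015, "ty": -0.001, "tz": -0.002, "turn": 0, "hand": 20},
  {"tx": -0.0015, "ty": -0.001, "tz": -0.0035, "turn": 0, "hand": 20},
  {"tx": -0.0015, "ty": -0.001, "tz": -0.005, "turn": 0, "hand": 20},
  {"tx": -0.0015, "ty": -0.001, "tz": -0.006, "turn": 0, "hand": 20},
  {"tx": -0.0015, "ty": -0.001, "tz": -0.0065, "turn": 0, "hand": 20},
  {"tx": -0.0015, "ty": -0.001, "tz": -0.0065, "turn": 0, "hand": 20},
])

```text
t: 23.9
tool_pos: [494.2, -285.8, 45.2]
eef_rot: [-89.0, 0.3, -90.1]
wrist_force: [-5.3, 3.9, 11.8]
finger_gap: 45.3
```

drive_tool([
  {"tx": 0, "ty": 0, "tz": -0.0012, "turn": 0, "hand": 20},
  {"tx": 0, "ty": 0, "tz": -0.0012, "turn": 0, "hand": 20},
  {"tx": 0, "ty": 0, "tz": -0.0012, "turn": 0, "hand": 56},
  {"tx": 0, "ty": 0, "tz": -0.0007, "turn": 0, "hand": 62},
  {"tx": 0, "ty": 0, "tz": -0.0005, "turn": 0, "hand": 70},
  {"tx": 0, "ty": 0, "tz": -0.0005, "turn": 0, "hand": 75},
  {"tx": 0, "ty": 0, "tz": -0.0005, "turn": 0, "hand": 75},
  {"tx": 0, "ty": 0, "tz": 0.01, "turn": 0, "hand": 75},
  {"tx": 0, "ty": 0, "tz": 0.04, "turn": 0, "hand": 75},
  {"tx": 0, "ty": 0, "tz": 0.08, "turn": 0, "hand": 75},
  {"tx": 0, "ty": 0, "tz": 0.12, "turn": 0, "hand": 90},
  {"tx": 0, "ty": 0.005, "tz": 0.155, "turn": 0, "hand": 100},
  {"tx": 0.003, "ty": 0.02, "tz": 0.165, "turn": 0, "hand": 100},
])

```text
t: 25.2
tool_pos: [497.7, -268.8, 215.5]
eef_rot: [-88.6, 0.1, -90.4]
wrist_force: [-0.4, 0.0, 0.4]
finger_gap: 85.5
```

drive_tool([
  {"tx": 0.012, "ty": 0.04, "tz": 0, "turn": 0, "hand": 100},
  {"tx": 0.025, "ty": 0.085, "tz": 0, "turn": 0, "hand": 100},
  {"tx": 0.038, "ty": 0.13, "tz": 0, "turn": 0, "hand": 100},
  {"tx": 0.051, "ty": 0.175, "tz": 0, "turn": 0, "hand": 100},
  {"tx": 0.064, "ty": 0.22, "tz": 0, "turn": 0, "hand": 100},
  {"tx": 0.077, "ty": 0.265, "tz": 0, "turn": 0, "hand": 100},
  {"tx": 0.09, "ty": 0.31, "tz": 0, "turn": 0, "hand": 100},
  {"tx": 0.103, "ty": 0.355, "tz": 0, "turn": 0, "hand": 100},
  {"tx": 0.116, "ty": 0.4, "tz": 0, "turn": 0, "hand": 100},
  {"tx": 0.13, "ty": 0.445, "tz": 0, "turn": 0, "hand": 100},
  {"tx": 0.145, "ty": 0.485, "tz": 0, "turn": 0, "hand": 100},
  {"tx": 0.15, "ty": 0.498, "tz": 0, "turn": 0, "hand": 100},
  {"tx": 0.15, "ty": 0.498, "tz": 0, "turn": 0, "hand": 100},
  {"tx": 0.15, "ty": 0.498, "tz": 0, "turn": 0, "hand": 100},
])

```text
t: 26.6
tool_pos: [647.8, 228.0, 215.8]
eef_rot: [-88.6, 0.0, -90.4]
wrist_force: [0.1, -0.9, 0.1]
finger_gap: 85.2
```

```bash
python3 look.py w15 blue:36; python3 - <<'E'
from h import *
im,c=grab('side','s15');print([ (b[0],b[3],rect(c,b[2],40)) for b in blobs(mask(im,'yellow'),300)[:2]])
h=get_calibration('side')
print('bottle ~',ray(c,[(408,240)],5))
E
```

```text
26.6 [647.8 228.  215.8] [-88.6   0.  -90.4] [ 0.1 -0.9  0.1] 85.2
blue 6804 [313.1 172. ] [283 104  63 139] [649.6 231.7  45.3 128.   -6.2]
[(np.int32(2972), array([293, 285,  48,  80], dtype=int32), array([ 602.4, -140.5,   78.8,  150.9,   -0.3]))]
bottle ~ [[807.6  77.    5. ]]
```

drive_tool([
  {"tx": 0.001, "ty": 0.0035, "tz": -0.02, "turn": -0.05, "hand": 100},
  {"tx": 0.001, "ty": 0.0035, "tz": -0.06, "turn": -0.1, "hand": 100},
  {"tx": 0.001, "ty": 0.0035, "tz": -0.1, "turn": -0.1, "hand": 100},
  {"tx": 0.001, "ty": 0.0035, "tz": -0.14, "turn": -0.1, "hand": 100},
  {"tx": 0.001, "ty": 0.0035, "tz": -0.172, "turn": -0.1, "hand": 100},
  {"tx": 0.001, "ty": 0.0035, "tz": -0.187, "turn": -0.1, "hand": 100},
  {"tx": 0.001, "ty": 0.0035, "tz": -0.189, "turn": -0.1, "hand": 100},
  {"tx": 0.001, "ty": 0.0035, "tz": -0.189, "turn": -0.1, "hand": 62},
  {"tx": 0.001, "ty": 0.0035, "tz": -0.189, "turn": -0.1, "hand": 58},
  {"tx": 0.001, "ty": 0.0035, "tz": -0.189, "turn": -0.1, "hand": 40},
  {"tx": 0.001, "ty": 0.0035, "tz": -0.189, "turn": -0.1, "hand": 20},
  {"tx": 0.001, "ty": 0.0035, "tz": -0.189, "turn": -0.1, "hand": 20},
  {"tx": 0.001, "ty": 0.0035, "tz": -0.189, "turn": -0.1, "hand": 20},
])

```text
t: 28.0
tool_pos: [650.4, 230.6, 29.9]
eef_rot: [-88.4, 0.2, -96.2]
wrist_force: [-0.3, -1.1, 6.5]
finger_gap: 45.2
```

drive_tool([
  {"tx": 0, "ty": 0, "tz": 0.003, "turn": 0, "hand": 20},
  {"tx": 0, "ty": 0, "tz": 0.01, "turn": 0, "hand": 20},
  {"tx": 0, "ty": 0, "tz": 0.022, "turn": 0, "hand": 20},
  {"tx": 0, "ty": 0, "tz": 0.04, "turn": 0.02, "hand": 20},
  {"tx": 0, "ty": 0, "tz": 0.065, "turn": 0.04, "hand": 20},
  {"tx": 0, "ty": 0, "tz": 0.095, "turn": 0.07, "hand": 20},
  {"tx": 0, "ty": 0, "tz": 0.12, "turn": 0.09, "hand": 20},
  {"tx": -0.005, "ty": -0.01, "tz": 0.135, "turn": 0.108, "hand": 20},
  {"tx": -0.015, "ty": -0.035, "tz": 0.14, "turn": 0.108, "hand": 20},
  {"tx": -0.032, "ty": -0.072, "tz": 0.14, "turn": 0.108, "hand": 20},
  {"tx": -0.05, "ty": -0.11, "tz": 0.14, "turn": 0.108, "hand": 20},
  {"tx": -0.068, "ty": -0.15, "tz": 0.14, "turn": 0.108, "hand": 20},
  {"tx": -0.086, "ty": -0.19, "tz": 0.14, "turn": 0.108, "hand": 20},
  {"tx": -0.104, "ty": -0.23, "tz": 0.14, "turn": 0.108, "hand": 20},
  {"tx": -0.121, "ty": -0.27, "tz": 0.14, "turn": 0.108, "hand": 20},
  {"tx": -0.137, "ty": -0.306, "tz": 0.14, "turn": 0.108, "hand": 20},
  {"tx": -0.148, "ty": -0.333, "tz": 0.14, "turn": 0.108, "hand": 20},
  {"tx": -0.154, "ty": -0.347, "tz": 0.14, "turn": 0.108, "hand": 20},
  {"tx": -0.1555, "ty": -0.351, "tz": 0.14, "turn": 0.108, "hand": 20},
  {"tx": -0.1555, "ty": -0.351, "tz": 0.14, "turn": 0.108, "hand": 20},
])

```text
t: 30.0
tool_pos: [495.0, -119.9, 170.0]
eef_rot: [-88.4, 0.2, -90.0]
wrist_force: [0.2, -0.5, -2.8]
finger_gap: 45.0
```

```bash
python3 near.py blue 6.1
```

```text
[ 495.  -119.9  170. ] [-88.4   0.2 -90. ] [ 0.2 -0.5 -2.8] 45.02505494800662
[250 100 143 300]
265 101 [478.9 -42.8]
275 101 [482.1 -42.8]
285 101 [485.4 -42.8]
350 101 [506.5 -42.8]
360 101 [509.8 -42.8]
370 146 [513.7 -57.6]
220 254 379 [473.1 518.7]
240 255 377 [473.  518.4]
```

Blue is held level and centred. Down to just above nest_blue.

drive_tool([
  {"tx": -0.0005, "ty": -0.003, "tz": 0, "turn": 0, "hand": 20},
  {"tx": -0.001, "ty": -0.0055, "tz": -0.01, "turn": 0, "hand": 20},
  {"tx": -0.001, "ty": -0.0055, "tz": -0.035, "turn": 0, "hand": 20},
  {"tx": -0.001, "ty": -0.0055, "tz": -0.065, "turn": 0, "hand": 20},
  {"tx": -0.001, "ty": -0.0055, "tz": -0.09, "turn": 0, "hand": 20},
  {"tx": -0.001, "ty": -0.0055, "tz": -0.106, "turn": 0, "hand": 20},
  {"tx": -0.001, "ty": -0.0055, "tz": -0.114, "turn": 0, "hand": 20},
  {"tx": -0.001, "ty": -0.0055, "tz": -0.118, "turn": 0, "hand": 20},
  {"tx": -0.001, "ty": -0.0055, "tz": -0.119, "turn": 0, "hand": 20},
  {"tx": -0.001, "ty": -0.0055, "tz": -0.119, "turn": 0, "hand": 20},
])

```text
t: 31.05
tool_pos: [494.9, -124.6, 51.5]
eef_rot: [-88.3, 0.2, -90.0]
wrist_force: [-0.4, -0.0, -2.5]
finger_gap: 45.3
```

```bash
python3 look.py w17
```

```text
31.05 [ 494.9 -124.6   51.5] [-88.3   0.2 -90. ] [-0.4 -0.  -2.5] 45.3
```

View pics/w17.png

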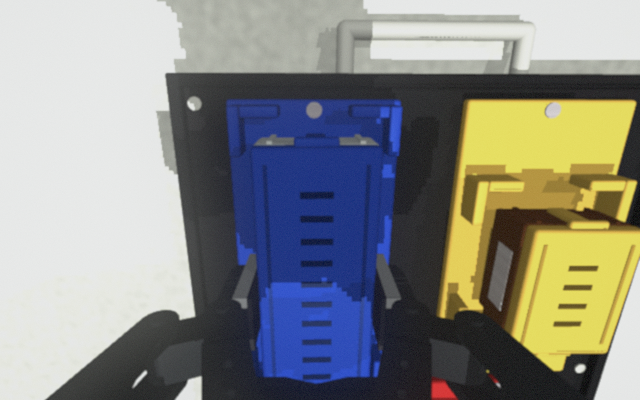

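Blue is centred between its guides (nest centre column 314, trough 316). Lowering.

drive_tool([
  {"tx": -0.0005, "ty": -0.001, "tz": -0.001, "turn": 0, "hand": 20},
  {"tx": -0.0005, "ty": -0.001, "tz": -0.003, "turn": 0, "hand": 20},
  {"tx": -0.0005, "ty": -0.001, "tz": -0.0045, "turn": 0, "hand": 20},
  {"tx": -0.0005, "ty": -0.001, "tz": -0.0055, "turn": 0, "hand": 20},
  {"tx": -0.0005, "ty": -0.001, "tz": -0.0065, "turn": 0, "hand": 20},
  {"tx": -0.0005, "ty": -0.001, "tz": -0.0065, "turn": 0, "hand": 20},
])

```text
t: 31.7
tool_pos: [494.5, -125.5, 45.9]
eef_rot: [-88.3, 0.3, -90.0]
wrist_force: [-4.6, 1.9, 9.7]
finger_gap: 45.1
```

drive_tool([
  {"tx": 0, "ty": 0, "tz": -0.001, "turn": 0, "hand": 20},
  {"tx": 0, "ty": 0, "tz": -0.001, "turn": 0, "hand": 20},
  {"tx": 0, "ty": 0, "tz": -0.001, "turn": 0, "hand": 56},
  {"tx": 0, "ty": 0, "tz": -0.0005, "turn": 0, "hand": 62},
  {"tx": 0, "ty": 0, "tz": -0.0005, "turn": 0, "hand": 70},
  {"tx": 0, "ty": 0, "tz": -0.0005, "turn": 0, "hand": 75},
  {"tx": 0, "ty": 0, "tz": -0.0005, "turn": 0, "hand": 75},
  {"tx": 0, "ty": 0, "tz": 0.01, "turn": 0, "hand": 75},
  {"tx": 0, "ty": 0, "tz": 0.04, "turn": 0, "hand": 75},
  {"tx": 0, "ty": 0, "tz": 0.08, "turn": 0, "hand": 75},
  {"tx": 0, "ty": 0, "tz": 0.12, "turn": 0, "hand": 90},
  {"tx": 0.02, "ty": 0, "tz": 0.16, "turn": 0, "hand": 100},
  {"tx": 0.05, "ty": -0.01, "tz": 0.2, "turn": 0, "hand": 100},
  {"tx": 0.055, "ty": -0.01, "tz": 0.22, "turn": 0, "hand": 100},
  {"tx": 0.055, "ty": -0.01, "tz": 0.22, "turn": 0, "hand": 100},
  {"tx": 0.055, "ty": -0.01, "tz": 0.22, "turn": 0, "hand": 100},
])

```text
t: 33.3
tool_pos: [549.3, -135.8, 266.2]
eef_rot: [-88.3, 0.2, -90.0]
wrist_force: [-0.4, -0.7, -0.8]
finger_gap: 85.4
```

```bash
python3 look.py w18; python3 -c "
from h import *
im2,_=grab('scene','scene18');im,_=grab('side','side18');w=cv2.imread('pics/w18.png')
o=np.zeros((600,800,3),np.uint8);o[:300,:480]=cv2.resize(w,(480,300));o[:300,480:]=cv2.resize(im2[120:220,230:340,::-1],(320,300))
o[300:,:400]=cv2.resize(im[250:400,200:380,::-1],(400,300));o[300:,400:]=cv2.resize(im[:,:,::-1],(400,300));cv2.imwrite('pics/c18.png',o)"
```

```text
33.3 [ 549.3 -135.8  266.2] [-88.3   0.2 -90. ] [-0.4 -0.7 -0.8] 85.4
```

View pics/c18.png

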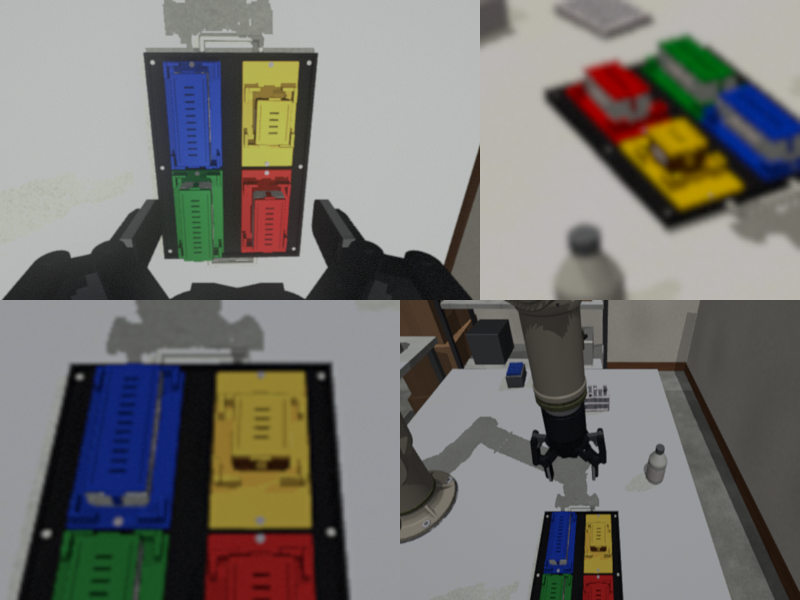

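All four troughs stand in their own nests between the guides, the bottle and rack stand as before, and the gripper is clear.

```bash
python3 -c "
from rig import job;print(job.sign_off())"
```

```text
the job is handed in; nothing more can be done
None
```

All four troughs are in the nests matching their lids, and the job is handed in. I took the stack apart from the top: yellow, then red, then green. The lone blue trough went last. Each trough was lowered until the wrist felt the floor (about 10–22 N), eased off, and only then released. The whole run took about 33 s of robot time.

**Last checks:**
- **Position:** the final wrist, side and scene pictures show every trough inside its four corner guides. No trough looked tilted.
- **Bystanders:** the tube rack and buffer bottle look where they stood at the start. I checked this by eye, not by measurement.
- **Gripper:** it was open and clear of everything, at z = 266 mm.

**Disagreements:**
- **Nest floor height:** the pictures first put it at z ≈ 13 mm, but every placement made contact at about 16 mm. I went by contact.
- **Sideways force:** contact also gave an unexplained push of 5–11 N along x at each placement.
- **Tool tilt:** the tool drifted by about 1.7° in roll over the run. Each trough was picked up and set down at nearly the same tilt, so it made little difference.
- **Refused move:** the first move call was rejected for missing row fields. Nothing moved.

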